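# Lock a candle mould in its cam clamp with a hex key

### The arm

A 6-joint arm with a two-finger parallel gripper is mounted at the origin on a cart in front of the work surface, level with it; the furniture and walls round the work are solid. World frame = base frame: x ahead of the robot, y to its left, z up, the work surface at z = 0. Lengths are in m, angles in rad, forces in N, time in s.
With the tool pointing down it reaches from about 0.25 to 0.725 m from the base axis. Payload 9.7 kg.
Tool frame: the origin (TCP) lies midway between the tips of the shut fingers; the grasp point (between the pads) lies 19 mm behind it (ctrl.grasp_offset is the x of the grasp point in the tool frame, in m); x points along the fingers, z is the direction in which the jaws open and shut, and the axes are right-handed (so a half turn about x gives the same grasp; the last joint's range is limited). The gripper opens to 85 mm and grips with 20 to 120 N. Pads are 22 mm wide; open, the fingers measure 114 mm over their backs; the gripper's body (76 mm by 85 mm) begins 54 mm behind the grasp point. The pads swing forward as they close: fully open they stand 13 mm farther back than shut.
Start: joints at [-1.224, 0.087, 0.176, 1.66, 0, 1.571], TCP at [0.187, -0.517, 0.231] pointing down, gripper open.
Joint ranges: [-3.13, 3.13], [-0.85, 1.81], [-1.15, 1.24], [-2.2, 2.28], [-1.44, 1.52], [-3.14, 3.14]. Speed limits (rad/s): [2.22, 2.22, 2.57, 3.14, 3.14, 3.14].

### API

Orientations are given as a unit quaternion [w, x, y, z].
In Python, from plant import ctrl gives the robot as it stands.
- The arm moves only by the shell command python3 -m inch 'ROWS' [OPENING]. ROWS is JSON, a list of rows, each an object of numbers: "tx", "ty", "tz": the shift along the tool's x, y, z in mm; "roll": the turn about the tool's x in degrees. A call has exactly 5 rows; each row shifts and turns the commanded pose from where the row before left it, along the tool's axes as they then stand; what a row does not reach is not made up. A row lasts 1/12 s, in which the tool goes at most 41.7 mm and 7.16 degrees, less where a joint would pass 70% of its speed; a pose out of reach is approached as far as the arm can. A call is refused whole if a number of a shift passes 41.7 or a number of a turn 7.16, either way. A call with a gripper value outside its range is refused whole. OPENING is the opening, from 0 (shut) to 1 (fully open), set as the call begins (- or left out, the last holds). The fingers move at their own pace and stop on an object; the grip force is fixed at half the most. Time passes only in rows, so rows that do not move let the fingers close, or fill a call up. It gives the time, the measured TCP pose, the force and the opening at its end, in the units of the state.
- ctrl.get_state(): the state, without advancing time (a new reading comes with each control period).
- ctrl.read_camera(name): name is "scene" or "top" or "wrist"; returns a dict with "frame" (420x560x3 uint8, red, green, blue), "vfov" (degrees; the focal length in pixels is half the picture's height over the tangent of half this angle, whatever the lens; pixels are square), "cx", "cy" (the principal point, pixels), "dist" ([k1, k2, p1, p2, k3] as OpenCV has them; the pictures are not rectified), "pose" (4x4, takes a point from camera to world coordinates). Camera axes: x right, y up, looking along -z (the intrinsics and any distortion apply to the point x, -y, -z); pixel columns grow to the right and rows downward; lengths in m; the calibration is good to about 2 mm. A picture is of the moment at which its call begins. There is no depth.
- ctrl.job_done(): hands the job in, once; it reports no verdict.
The state is a dict: "time_s": time; "joint_positions": joint angles; "dq": joint speeds; "effort": joint torques, N m; "tcp_pos": TCP position; "orientation": TCP orientation; "ft_force": force on the tool from outside, world axes, zero at the start; "wrist_torque": the same for the moment, N m; "grip_width": finger opening in m.
Only numpy, scipy, OpenCV 4.12 (cv2) and the standard library are available. Lean on these libraries where they do the work, as an engineer would, in place of code of your own. Each camera call takes 0.05 s, during which the arm holds its last target. There are 200 camera calls.

### The job

Lock the silicone mould into the clamp for pouring: take the larger of the two T-handle hex keys from the wooden rack, put it down the bore of the clamp's steel housing, press only gently and turn it until it drops fully into the hidden hexagon socket, then turn the key clockwise (seen from above) until the cam comes up against its stop, without wrenching it. Draw the key out and stand it back upright in the rack; leave the smaller key and everything else where it is, and never lean hard on the key.

Things in the scene. Friction and masses are not known exactly. Their poses are not given: they have to be found in the camera images.
- clamp: Mould clamp bolted to the table: aluminium base plate 112 x 226 x 12 mm. Origin on the underside, on the line of the clamp; z up. Its line runs along y: V-block at +y (52 mm high, open to -y), the mould in front of it at about y = +39 mm, the sprung pad, then at -y the steel cam housing, 60 (x) x 64 (y) mm, centred at y = -78 mm, its top 66 mm above the origin.
- bore (a point): Centre of the mouth of the round, upright bore in the top of the cam housing, on the cam's axis: 28 mm wide, 30 mm deep. At its bottom lies the flat face of the cam with an open hexagon socket, 19.8 mm across flats and 18 mm deep, centred on the bore (its floor 48 mm below this point). Which way its flats lie differs each time, is not measured and has nothing to do with this point's axes.
- cam (a joint): Turn of the cam in rad: 0 released (as it starts), grows clockwise seen from above, hard stop at 1.3 (tight; the pad is then fully forward). It needs about 0.16 to 0.3 N m to turn and stays where it is left. It tells nothing of how the socket's flats lie.
- clamp_pad: Upright steel plate with a rubber face, 46 (x) x 44 (z) mm, in front of the housing on a sprung plunger; its frame is parallel to the clamp's and it starts with its origin at the clamp's. The cam drives it 10 mm along +y; it meets the mould after some 3 to 6 mm and then presses it with up to about 15 N.
- mould: Silicone candle mould, 68 mm round, 88 mm high, standing loose on the clamp's base plate between pad and V-block. Origin at the centre of its underside.
- key_rack: Wooden block 60 (x) x 164 (y) x 62 (z) mm, fixed to the table, with two upright round holes 26 mm wide and 54 mm deep at y = +47 and -47 mm. Origin at the centre of its underside, z up.
- rack_hole0 (a point): Centre of the mouth of the rack's hole at y = +47 mm.
- rack_hole1 (a point): Centre of the mouth of the rack's hole at y = -47 mm. Either hole may hold either key.
- big_key: The larger T-handle hex key, 0.3 kg: upright steel hexagon shank 19 mm across flats (21.9 mm across corners), 115 mm long, under a black cross handle 110 (along its x) x 24 (y) x 24 (z) mm with flat sides. Origin at the centre of the lower tip, z up along the shank; two of its flats are parallel to the handle. The last 2.5 mm of the tip are a round cone, 16 mm wide at the end. It starts in the rack.
- big_key_grip (a point): Centre of the big key's cross handle, on the shank's axis, 127 mm above the tip. Over the socket the tip first sinks in by its 2.5 mm cone and the key rests on the corners of its hexagon (tip about 33 mm below the mouth of the bore) until the flats line up to within some 5 degrees; then it can go 15 mm deeper.
- small_key: The smaller T-handle hex key, 15 mm across flats, too small for the socket: shank 105 mm, handle 84 x 18 x 18 mm. Origin at its tip. It stands in the other rack hole and is not to be used.
- poured_mould: Poured silicone mould, 70 mm round, 87 mm high, standing behind the work. Origin at the centre of its underside.
- poured_mould_2: Another poured mould, 68 mm round, 84 mm high. Origin at the centre of its underside.
- empty_mould: Empty silicone mould, 67 mm round, 86 mm high. Origin at the centre of its underside.
- cup: Open steel cup, 64 mm round, 71 mm high. Origin at the centre of its underside.
- tin: Closed tin box 77 x 124 x 48 mm. Origin at the centre of its underside.
- probe: Probe thermometer lying flat, 203 mm long (along its y). Origin at its middle, on the underside.
There are look-alikes about, which are no part of the job. Leave any purple or turquoise look-alike of the big_key alone.

How it is judged:
By the outcome, as a careful person would: the job done as asked, in the order asked, and still so for the second after the job is handed in, with the robot touching nothing.
It also fails if it takes over 64 s, if anything falls off the work surface, if the arm or the gripper's body presses on something with over 40 N, if the wrist force passes 120 N, or if a joint passes its speed limit or range.

## Working session

There is one attempt and no reset: what is moved stays moved. The work goes in short steps, Python scripts to look and compute and a shell command to move; the robot and the scene stay as the last step left them, time stands still between calls to the robot, and variables do not carry over. Pictures are saved under pics/ and viewed, about 8 in all and at most 12, crops included, and the job is handed in when it is done.

```bash
mkdir -p pics; ls; cat > h.py <<'E'
import numpy as np, cv2
from plant import ctrl
def shot(name,fn=None):
    c=ctrl.read_camera(name)
    if fn: cv2.imwrite('pics/'+fn,c['frame'][:,:,::-1])
    return c
def K(c):
    f=210/np.tan(np.radians(c['vfov']/2)); return np.array([[f,0,c['cx']],[0,f,c['cy']],[0,0,1.]])
def ray(c,u,v):
    p=cv2.undistortPoints(np.array([[[u,v]]],float),K(c),np.array(c['dist'],float))[0,0]
    P=np.array(c['pose']); d=P[:3,:3]@np.array([p[0],-p[1],-1.]); return P[:3,3],d/np.linalg.norm(d)
def atz(c,u,v,z):
    o,d=ray(c,u,v); return o+d*(z-o[2])/d[2]
def proj(c,X):
    P=np.array(c['pose']); q=(np.atleast_2d(X)-P[:3,3])@P[:3,:3]; q=q*[1,-1,-1]
    return cv2.projectPoints(q,np.zeros(3),np.zeros(3),K(c),np.array(c['dist'],float))[0][:,0]
def tri(*cuv):
    A=np.zeros((3,3));b=np.zeros(3)
    for c,u,v in cuv:
        o,d=ray(c,u,v);M=np.eye(3)-np.outer(d,d);A+=M;b+=M@o
    return np.linalg.solve(A,b)
E
python3 - <<'E'
from h import *
a=shot('scene','s0.png');b=shot('top','t0.png')
import pickle;pickle.dump((a,b),open('c0.pkl','wb'))
for c in(a,b):print(np.round(c['pose'],3).tolist(),c['vfov'],c['cx'],c['cy'],c['dist'])
s=ctrl.get_state();print(s)
E
```

```text
pics
[[0.847, 0.401, -0.349, 0.141], [-0.532, 0.639, -0.556, -0.745], [0.0, 0.657, 0.754, 0.98], [0.0, 0.0, 0.0, 1.0]] 53.945675722722626 278.6767309570333 206.33441057742164 [0.00025828 0.         0.         0.         0.        ]
[[-0.021, 0.98, -0.197, 0.295], [-1.0, -0.023, -0.009, -0.096], [-0.013, 0.197, 0.98, 1.378], [0.0, 0.0, 0.0, 1.0]] 49.32296899302123 277.15470102388844 206.38431016874708 [-0.08575304  0.          0.          0.          0.        ]
{'time_s': 0.1, 'joint_positions': array([-1.22401295e+00,  8.74299334e-02,  1.75208779e-01,  1.65979536e+00,
       -7.59196614e-06,  1.57079773e+00]), 'dq': array([ 1.31910975e-03, -1.92182140e-03,  1.09199265e-03,  1.03813462e-03,
        6.25233446e-05, -5.91011504e-04]), 'effort': array([ 5.83794699e-04, -5.21561587e+01,  4.65653729e+01,  1.59688684e-02,
        2.92381117e-06, -1.05937411e-05]), 'tcp_pos': array([ 0.18685975, -0.51706834,  0.23063794]), 'orientation': array([ 0.57840969,  0.40648654,  0.57911898, -0.40599524]), 'ft_force': array([-0.79171339, -0.60454693, -0.480898  ]), 'wrist_torque': array([-0.00720316,  0.01221551,  0.00784361]), 'grip_width': 0.08562942237376246}
```

View pics/t0.png

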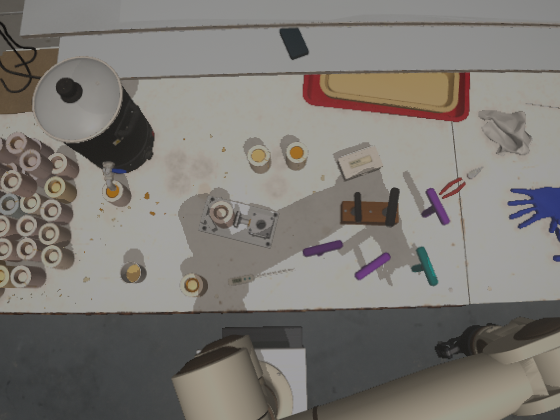

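View pics/s0.png

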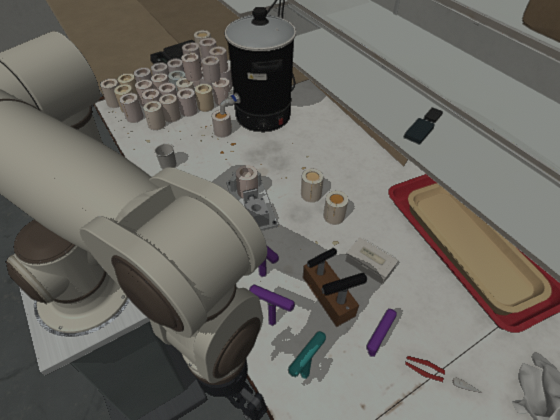

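The top view shows the clamp around (238,222) with its bore near (262,224). The rack is at (370,213) with two black handles, one at (358,207) and one at (392,207). The purple keys at (437,206), (373,266) and (322,248) and the turquoise one at (427,266) are look-alikes. The handle at (392,207) looks longer and thicker, so I take it as the big key and will confirm it in a crop.

```bash
python3 - <<'E'
from h import *
import pickle;a,b=pickle.load(open('c0.pkl','rb'))
t=b['frame'][170:260,190:410,::-1]; s=a['frame'][155:335,220:400,::-1]
A=cv2.resize(t,None,fx=3.6,fy=3.6,interpolation=cv2.INTER_CUBIC)
B=cv2.resize(s[:, :],None,fx=1.5,fy=1.5,interpolation=cv2.INTER_CUBIC)
im=np.zeros((A.shape[0]+B.shape[0],A.shape[1],3),np.uint8);im[:A.shape[0]]=A;im[A.shape[0]:,:B.shape[1]]=B
C=cv2.resize(a['frame'][235:325,295:375,::-1],None,fx=3,fy=3,interpolation=cv2.INTER_CUBIC);im[A.shape[0]:A.shape[0]+270,300:540]=C
print(im.shape);cv2.imwrite('pics/crop1.png',im)
E
```

```text
(594, 792, 3)
```

View pics/crop1.png

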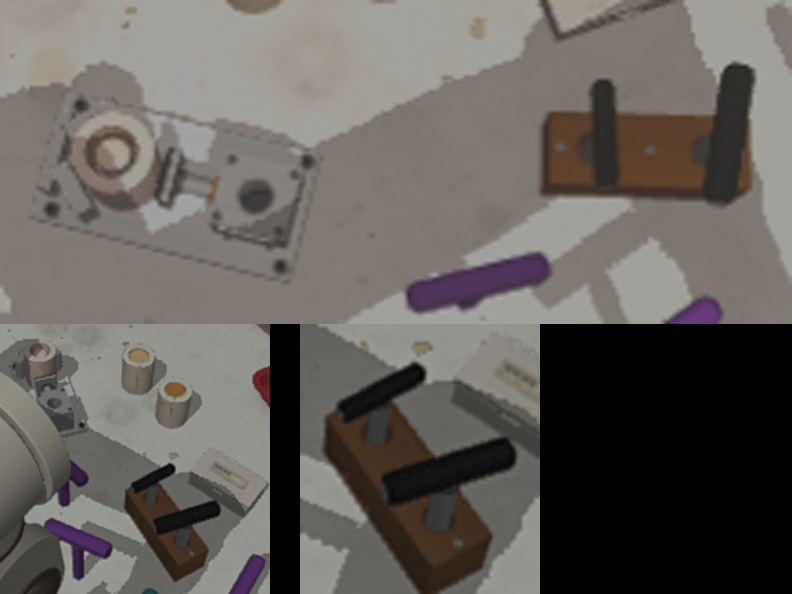

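The crop shows the handle at top pixel (392,207) is clearly longer and thicker than the one at (358,207), and both are black. So (392,207), in the rack's −y hole, is the big key. The bore mouth is at (261,224).

```bash
python3 - <<'E'
from h import *
import pickle;a,b=pickle.load(open('c0.pkl','rb'))
T=lambda x,y:(190+x/3.6,170+y/3.6)
S=lambda x,y:(295+(x-300)/3,235+(y-324)/3)
r=lambda x:np.round(x*1000,1)
e1=atz(b,*T(739,66),.140);e2=atz(b,*T(717,199),.140);print('handle ends',r(e1),r(e2),r(np.linalg.norm(e1-e2)),r((e1+e2)/2),np.degrees(np.arctan2(*(e1-e2)[1::-1])))
print('tri',r(tri((b,*T(728,132)),(a,*S(450,470)))))
print('bore',r(atz(b,*T(256,195),.066)), r(tri((b,*T(256,195)),(a,220+53/1.5,155+(403-324)/1.5))))
for p in[(72,92),(320,152),(290,281),(31,217)]:print('plate',r(atz(b,*T(*p),.012)))
for p in[(546,113),(748,116),(750,193),(544,193)]:print('rack',r(atz(b,*T(*p),.062)))
s=atz(b,*T(603,82),.13),atz(b,*T(606,186),.13);print('small',[r(x) for x in s])
o=ctrl.get_state()['orientation'];from scipy.spatial.transform import Rotation as R
print(np.round(R.from_quat(o,scalar_first=True).as_matrix(),3))
E
```

```text
handle ends [ 587.9 -415.8  140. ] [ 484.2 -391.4  140. ] 106.6 [ 536.1 -403.6  140. ] -13.237388191969533
tri [ 537.9 -405.8  131.3]
bore [507.6 -36.8  66. ] [507.  -36.1  61.3]
plate [608.9 121.7  12. ]
plate [551.9 -88.9  12. ]
plate [443.3 -61.6  12. ]
plate [501.9 155.6  12. ]
rack [ 570.5 -274.5   62. ]
rack [ 564.1 -440.3   62. ]
rack [ 500.3 -437.3   62. ]
rack [ 504.4 -269.7   62. ]
small [array([ 579.9, -311. ,  130. ]), array([ 497.9, -308.7,  130. ])]
[[-0.     0.94   0.34 ]
 [ 0.001  0.34  -0.94 ]
 [-1.    -0.    -0.001]]
```

```bash
R='x'; 
python3 -m inch '[{"ty":36},{"ty":36},{"ty":36},{"ty":36},{"ty":36}]' 1
python3 -m inch '[{"ty":36,"tz":3},{"ty":36,"tz":3},{"ty":36,"tz":3},{"ty":36,"tz":3},{"ty":36}]'
python3 -m inch '[{"roll":-7},{"roll":-7},{"roll":-7},{"roll":-7},{"roll":-7}]'
python3 -c "
from h import *
s=ctrl.get_state();print(np.degrees(s['joint_positions']).round(1))"
```

```text
[-70.1   5.   10.   95.1  -0.   90. ]invalid input at $[0]: expected keys tx, ty, tz, roll
invalid input at $[0]: expected keys tx, ty, tz, roll
invalid input at $[0]: expected keys tx, ty, tz, roll
```

```bash

python3 -m inch '[{"tx":0,"ty":36,"tz":0,"roll":0},{"tx":0,"ty":36,"tz":0,"roll":0},{"tx":0,"ty":36,"tz":0,"roll":0},{"tx":0,"ty":36,"tz":0,"roll":0},{"tx":0,"ty":36,"tz":0,"roll":0}]' 1
python3 -m inch '[{"tx":0,"ty":36,"tz":3,"roll":0},{"tx":0,"ty":36,"tz":3,"roll":0},{"tx":0,"ty":36,"tz":3,"roll":0},{"tx":0,"ty":36,"tz":3,"roll":0},{"tx":0,"ty":36,"tz":0,"roll":0}]'
python3 -m inch '[{"tx":0,"ty":0,"tz":0,"roll":-7},{"tx":0,"ty":0,"tz":0,"roll":-7},{"tx":0,"ty":0,"tz":0,"roll":-7},{"tx":0,"ty":0,"tz":0,"roll":-7},{"tx":0,"ty":0,"tz":0,"roll":-7}]'
python3 -c "
from h import *
s=ctrl.get_state();print(np.degrees(s['joint_positions']).round(1))"
```

```text
time_s: 0.52
tcp_pos: [0.3576, -0.4552, 0.231]
orientation: [0.579, 0.406, 0.579, -0.406]
ft_force: [-0.7, -0.1, 0.2]
grip_width: 0.0851
time_s: 0.93
tcp_pos: [0.5312, -0.4055, 0.2306]
orientation: [0.578, 0.406, 0.579, -0.406]
ft_force: [0.7, -0.6, 0.4]
grip_width: 0.0853
time_s: 1.35
tcp_pos: [0.5297, -0.406, 0.2306]
orientation: [0.674, 0.211, 0.675, -0.211]
ft_force: [0.1, 1.0, -0.0]
grip_width: 0.0855
[-37.5  22.4  30.8  98.5   0.   87.3]
```

```bash

python3 -m inch '[{"tx":0,"ty":0,"tz":0,"roll":-7},{"tx":0,"ty":0,"tz":0,"roll":-7},{"tx":0,"ty":0,"tz":0,"roll":-7},{"tx":0,"ty":0,"tz":0,"roll":-7},{"tx":0,"ty":0,"tz":0,"roll":-7}]' >/dev/null
python3 -m inch '[{"tx":0,"ty":0,"tz":0,"roll":-7},{"tx":0,"ty":0,"tz":0,"roll":-7},{"tx":0,"ty":0,"tz":0,"roll":-7},{"tx":0,"ty":0,"tz":0,"roll":-7},{"tx":0,"ty":0,"tz":0,"roll":-7}]' >/dev/null
python3 -m inch '[{"tx":0,"ty":0,"tz":0,"roll":-7},{"tx":0,"ty":0,"tz":0,"roll":-7},{"tx":0,"ty":0,"tz":0,"roll":-7},{"tx":0,"ty":0,"tz":0,"roll":-7},{"tx":0,"ty":0,"tz":0,"roll":-7}]' >/dev/null
python3 -m inch '[{"tx":0,"ty":0,"tz":0,"roll":-7},{"tx":0,"ty":0,"tz":0,"roll":0},{"tx":0,"ty":0,"tz":0,"roll":0},{"tx":0,"ty":0,"tz":0,"roll":0},{"tx":0,"ty":0,"tz":0,"roll":0}]'
python3 - <<'E'
from h import *
import pickle
w=shot('wrist');t=shot('top');pickle.dump((w,t),open('c1.pkl','wb'))
im=np.zeros((600,800,3),np.uint8);im[:420,:560]=w['frame'][:,:,::-1]
C=t['frame'][160:250,325:470,::-1];im[420:600,:290]=cv2.resize(C,None,fx=2,fy=2)
cv2.imwrite('pics/w1.png',im)
s=ctrl.get_state();print(np.degrees(s['joint_positions']).round(1),np.round(w['pose'],3).tolist())
E
```

```text
time_s: 3.02
tcp_pos: [0.5295, -0.4062, 0.2311]
orientation: [0.554, -0.439, 0.555, 0.439]
ft_force: [-0.5, -0.2, 0.5]
grip_width: 0.0854
[-37.5  22.3  30.8  98.5  -0.  -24.3] [[0.23, -0.939, -0.255, 0.465], [0.973, 0.222, 0.06, -0.391], [0.0, -0.262, 0.965, 0.374], [0.0, 0.0, 0.0, 1.0]]
```

View pics/w1.png

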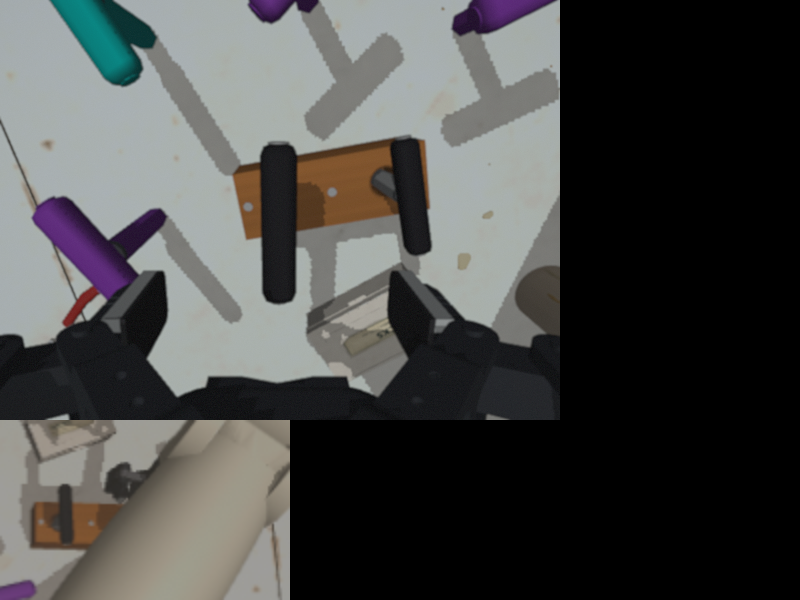

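The wrist view shows the big handle running from (279,146) to (279,298), already parallel to the pads and centred between them. The small key is at (411,195), clear of the right finger.

```bash
python3 - <<'E'
from h import *
import pickle;w,t=pickle.load(open('c1.pkl','rb'))
from scipy.spatial.transform import Rotation as R
s=ctrl.get_state();M=R.from_quat(s['orientation'],scalar_first=True).as_matrix()
g=lambda X:np.round(M.T@(X-s['tcp_pos'])*1000,1)
for z in(.140,.147):
  e=[atz(w,*p,z) for p in((279,152),(279,296))]; l=atz(w,262,220,z),atz(w,297,220,z)
  print(z,[np.round(x*1000,1) for x in e],'len',np.linalg.norm(e[0]-e[1]),'mid tool',g((e[0]+e[1])/2),'w',np.linalg.norm(l[0]-l[1]),[g(x) for x in l], g(e[0]),g(e[1]))
print(np.round(M,3))
E
```

```text
0.14 [array([ 487.7, -395.2,  140. ]), array([ 585.4, -418.2,  140. ])] len 0.10034474659142992 mid tool [91.2 -6.9  1.1] w 0.023252872160007054 [array([ 91.2,  -1.4, -10.2]), array([91.2, -1.5, 13. ])] [91.2 43.3  1.1] [ 91.2 -57.1   1.1]
0.147 [array([ 487. , -395.1,  147. ]), array([ 581.8, -417.4,  147. ])] len 0.09734792842555955 mid tool [84.2 -4.7  1. ] w 0.02255841996330659 [array([84.2,  0.6, -9.9]), array([84.2,  0.6, 12.6])] [84.2 44.   1. ] [ 84.2 -53.4   1. ]
[[-0.    -0.973  0.229]
 [ 0.     0.229  0.973]
 [-1.     0.     0.   ]]
```

```bash

python3 -m inch '[{"tx":0,"ty":-7,"tz":1,"roll":0},{"tx":30,"ty":0,"tz":0,"roll":0},{"tx":30,"ty":0,"tz":0,"roll":0},{"tx":30,"ty":0,"tz":0,"roll":0},{"tx":25,"ty":0,"tz":0,"roll":0}]'
python3 -m inch '[{"tx":0,"ty":0,"tz":0,"roll":0},{"tx":0,"ty":0,"tz":0,"roll":0},{"tx":0,"ty":0,"tz":0,"roll":0},{"tx":0,"ty":0,"tz":0,"roll":0},{"tx":0,"ty":0,"tz":0,"roll":0}]' 0
python3 -m inch '[{"tx":0,"ty":0,"tz":0,"roll":0},{"tx":0,"ty":0,"tz":0,"roll":0},{"tx":0,"ty":0,"tz":0,"roll":0},{"tx":0,"ty":0,"tz":0,"roll":0},{"tx":0,"ty":0,"tz":0,"roll":0}]'
```

```text
time_s: 3.53
tcp_pos: [0.5367, -0.4065, 0.114]
orientation: [0.554, -0.439, 0.554, 0.44]
ft_force: [-0.2, 0.8, 0.0]
grip_width: 0.0856
time_s: 3.95
tcp_pos: [0.5375, -0.4074, 0.1185]
orientation: [0.554, -0.441, 0.554, 0.438]
ft_force: [0.5, -0.8, 0.7]
grip_width: 0.0255
time_s: 4.37
tcp_pos: [0.5374, -0.4073, 0.1186]
orientation: [0.554, -0.441, 0.554, 0.438]
ft_force: [0.3, 0.4, 5.0]
grip_width: 0.0231
```

```bash

python3 -m inch '[{"tx":-20,"ty":0,"tz":0,"roll":0},{"tx":-20,"ty":0,"tz":0,"roll":0},{"tx":-20,"ty":0,"tz":0,"roll":0},{"tx":-30,"ty":0,"tz":0,"roll":0},{"tx":-30,"ty":0,"tz":0,"roll":0}]'
python3 -m inch '[{"tx":-35,"ty":0,"tz":0,"roll":0},{"tx":0,"ty":0,"tz":0,"roll":0},{"tx":0,"ty":0,"tz":0,"roll":0},{"tx":0,"ty":0,"tz":0,"roll":0},{"tx":0,"ty":0,"tz":0,"roll":0}]'
python3 - <<'E'
from h import *
import pickle
a=shot('scene');w=shot('wrist');pickle.dump((a,w),open('c2.pkl','wb'))
im=np.zeros((600,800,3),np.uint8);im[:420,:560]=w['frame'][:,:,::-1]
im[200:600,320:]=cv2.resize(a['frame'][160:360,200:440,::-1],None,fx=2,fy=2)
cv2.imwrite('pics/g1.png',im)
s=ctrl.get_state();print(s['ft_force'],s['wrist_torque'])
E
```

```text
time_s: 4.78
tcp_pos: [0.5362, -0.4065, 0.2372]
orientation: [0.554, -0.439, 0.554, 0.44]
ft_force: [0.3, -0.8, -3.3]
grip_width: 0.0231
time_s: 5.2
tcp_pos: [0.5363, -0.4066, 0.2693]
orientation: [0.554, -0.439, 0.554, 0.441]
ft_force: [0.1, 0.0, -3.3]
grip_width: 0.023
[ 0.11972343  0.32660374 -3.47063104] [-0.00512403 -0.01666679  0.03478162]
```

View pics/g1.png

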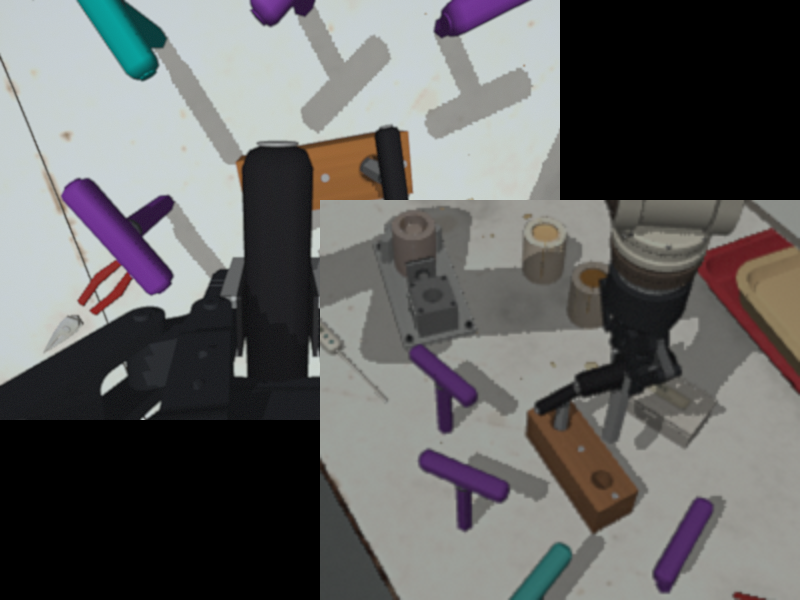

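Key is held with 3.3 N of weight, hanging straight, with the small key undisturbed. The empty rack hole is visible at crop (603,480).

```bash

python3 -m inch '[{"tx":0,"ty":11.3,"tz":35.3,"roll":0},{"tx":0,"ty":11.3,"tz":35.3,"roll":0},{"tx":0,"ty":11.3,"tz":35.3,"roll":0},{"tx":0,"ty":11.3,"tz":35.3,"roll":0},{"tx":0,"ty":11.3,"tz":35.3,"roll":0}]' >/dev/null
python3 -m inch '[{"tx":0,"ty":11.3,"tz":35.3,"roll":0},{"tx":0,"ty":11.3,"tz":35.3,"roll":0},{"tx":0,"ty":11.3,"tz":35.3,"roll":0},{"tx":0,"ty":11.3,"tz":35.3,"roll":0},{"tx":0,"ty":11.3,"tz":35.3,"roll":0}]'
python3 -m inch '[{"tx":20,"ty":0,"tz":0,"roll":0},{"tx":20,"ty":0,"tz":0,"roll":0},{"tx":10,"ty":0,"tz":0,"roll":0},{"tx":0,"ty":0,"tz":0,"roll":0},{"tx":0,"ty":0,"tz":0,"roll":0}]'
python3 - <<'E'
from h import *
import pickle
a0,w0=pickle.load(open('c2.pkl','rb'))
print('tip expected px in g1',proj(a0,[[.5363,-.4066,.1587]]),'hole',np.round(atz(a0,341.5,300,.062)*1000,1))
a=shot('scene');t=shot('top');w=shot('wrist');pickle.dump((a,t,w),open('c3.pkl','wb'))
im=np.zeros((600,800,3),np.uint8)
im[:400,:400]=cv2.resize(a['frame'][140:240,200:300,::-1],None,fx=4,fy=4,interpolation=cv2.INTER_CUBIC)
im[:400,400:]=cv2.resize(t['frame'][175:275,210:310,::-1],None,fx=4,fy=4,interpolation=cv2.INTER_CUBIC)
im[400:,:267]=cv2.resize(w['frame'][:,:,::-1],(267,200),interpolation=cv2.INTER_AREA)
cv2.imwrite('pics/b1.png',im)
s=ctrl.get_state();p=s['tcp_pos'];print(p,np.degrees(s['joint_positions']).round(1))
tip=p+[0,0,-.1106];print('tip px scene',proj(a,tip),'bore top',proj(t,[[.5073,-.0366,.066]]),'bore scene',proj(a,[[.5073,-.0366,.066]]))
E
```

```text
time_s: 6.13
tcp_pos: [0.5058, -0.0357, 0.2705]
orientation: [0.554, -0.439, 0.554, 0.44]
ft_force: [0.5, 0.1, -3.8]
grip_width: 0.0234
time_s: 6.55
tcp_pos: [0.5063, -0.0376, 0.221]
orientation: [0.554, -0.439, 0.554, 0.44]
ft_force: [-0.0, -0.5, -2.5]
grip_width: 0.0233
tip expected px in g1 [[346.00757899 278.12961453]] hole [ 534.8 -409.8   62. ]
[ 0.50712214 -0.03781924  0.22237433] [-4.3 -1.   3.  93.9  0.   8.9]
tip px scene [[255.37376256 196.32085989]] bore top [[261.05723612 224.27658219]] bore scene [[255.88195395 206.56109711]]
```

View pics/b1.png

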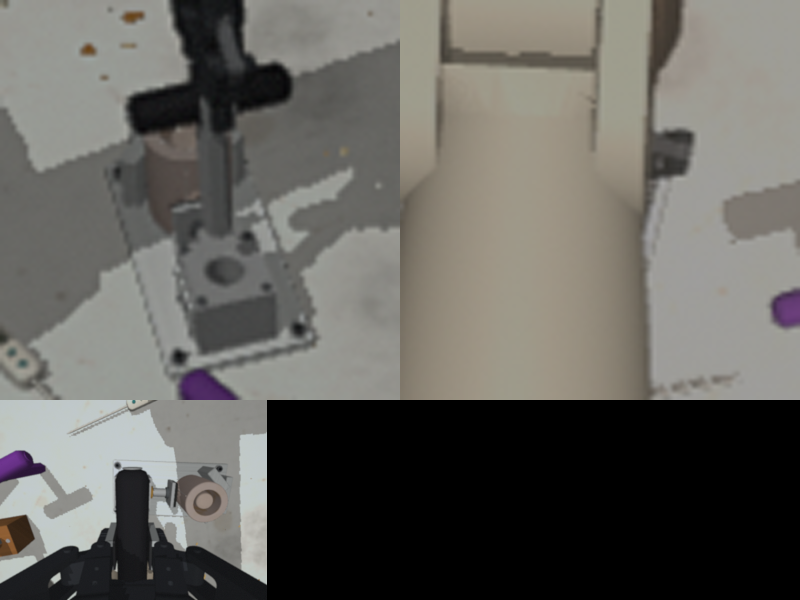

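Scene view: tip at (255.2,198.7) and bore at (256,207) are in line with the projections, with no visible tilt. I'll descend into the bore in small steps and watch the forces.

```bash

python3 -m inch '[{"tx":15,"ty":0,"tz":1,"roll":0},{"tx":15,"ty":0,"tz":0,"roll":0},{"tx":10,"ty":0,"tz":0,"roll":0},{"tx":4,"ty":0,"tz":0,"roll":0},{"tx":3,"ty":0,"tz":0,"roll":0}]'
python3 -m inch '[{"tx":3,"ty":0,"tz":0,"roll":0},{"tx":2,"ty":0,"tz":0,"roll":0},{"tx":2,"ty":0,"tz":0,"roll":0},{"tx":2,"ty":0,"tz":0,"roll":0},{"tx":0,"ty":0,"tz":0,"roll":0}]'
python3 -c "
from h import *
s=ctrl.get_state();print(s['tcp_pos'],s['ft_force'],s['wrist_torque'])
a=shot('scene');cv2.imwrite('pics/b2.png',cv2.resize(a['frame'][150:230,215:295,::-1],None,fx=5,fy=5,interpolation=cv2.INTER_CUBIC))"
```

```text
time_s: 7.12
tcp_pos: [0.507, -0.0366, 0.1742]
orientation: [0.554, -0.439, 0.554, 0.44]
ft_force: [-0.1, -0.7, -2.9]
grip_width: 0.0229
time_s: 7.53
tcp_pos: [0.507, -0.0363, 0.1651]
orientation: [0.554, -0.44, 0.554, 0.44]
ft_force: [0.1, -0.6, -2.9]
grip_width: 0.0236
[ 0.50704349 -0.03634508  0.16514968] [ 0.09820899 -0.55903802 -2.94738492] [ 0.01342656 -0.13672852 -0.01457771]
```

View pics/b2.png

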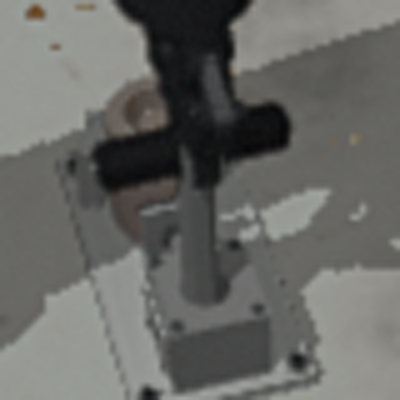

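The shank has gone into the bore mouth at crop (205,295), with about 11 mm inserted and no contact force. I'll keep going.

```bash

python3 -m inch '[{"tx":4,"ty":0,"tz":0,"roll":0},{"tx":4,"ty":0,"tz":0,"roll":0},{"tx":4,"ty":0,"tz":0,"roll":0},{"tx":2,"ty":0,"tz":0,"roll":0},{"tx":0,"ty":0,"tz":0,"roll":0}]'
python3 -m inch '[{"tx":1,"ty":0,"tz":0,"roll":0},{"tx":1,"ty":0,"tz":0,"roll":0},{"tx":1,"ty":0,"tz":0,"roll":0},{"tx":0,"ty":0,"tz":0,"roll":0},{"tx":0,"ty":0,"tz":0,"roll":0}]'
python3 -c "
from h import *
s=ctrl.get_state();print(s['tcp_pos'],s['ft_force'],s['wrist_torque'])"
```

```text
time_s: 8.0
tcp_pos: [0.5069, -0.0364, 0.1506]
orientation: [0.554, -0.439, 0.554, 0.44]
ft_force: [0.8, -0.4, -3.9]
grip_width: 0.0228
time_s: 8.42
tcp_pos: [0.507, -0.0364, 0.1483]
orientation: [0.554, -0.44, 0.554, 0.44]
ft_force: [1.3, 0.0, -3.7]
grip_width: 0.0232
[ 0.5070194  -0.03637242  0.14827607] [ 1.32921509  0.03838718 -3.71402634] [-0.0462689  -0.24024368 -0.04372945]
```

```bash

python3 -m inch '[{"tx":0,"ty":-1,"tz":0,"roll":0},{"tx":0,"ty":0,"tz":0,"roll":0},{"tx":0,"ty":0,"tz":0,"roll":0},{"tx":0,"ty":0,"tz":0,"roll":0},{"tx":0,"ty":0,"tz":0,"roll":0}]'
python3 -c "
from h import *
s=ctrl.get_state();print(s['tcp_pos'],s['ft_force'],s['wrist_torque'])"
python3 -m inch '[{"tx":1,"ty":0,"tz":0,"roll":0},{"tx":1,"ty":0,"tz":0,"roll":0},{"tx":0,"ty":0,"tz":0,"roll":0},{"tx":0,"ty":0,"tz":0,"roll":0},{"tx":0,"ty":0,"tz":0,"roll":0}]'
python3 -c "
from h import *
s=ctrl.get_state();print(s['tcp_pos'],s['ft_force'],s['wrist_torque'])"
```

```text
time_s: 8.83
tcp_pos: [0.5079, -0.0366, 0.1483]
orientation: [0.554, -0.44, 0.554, 0.44]
ft_force: [0.2, 0.3, -3.1]
grip_width: 0.0225
[ 0.50792541 -0.03660967  0.1482597 ] [ 0.24520869  0.34910962 -3.14637255] [-0.00513334 -0.04517723 -0.06497532]
time_s: 9.25
tcp_pos: [0.508, -0.0366, 0.1463]
orientation: [0.554, -0.44, 0.554, 0.44]
ft_force: [0.0, -1.0, -1.5]
grip_width: 0.0231
[ 0.50797588 -0.03661028  0.14634129] [ 0.03205706 -1.00039997 -1.49616171] [ 0.00524554 -0.05255504 -0.04208266]
```

```bash

python3 -m inch '[{"tx":1,"ty":0,"tz":0,"roll":0},{"tx":0,"ty":0,"tz":0,"roll":0},{"tx":1,"ty":0,"tz":0,"roll":0},{"tx":0,"ty":0,"tz":0,"roll":0},{"tx":0,"ty":0,"tz":0,"roll":0}]'
python3 -c "
from h import *
s=ctrl.get_state();print(s['tcp_pos'],s['ft_force'],s['wrist_torque'])"
python3 -m inch '[{"tx":1,"ty":0,"tz":0,"roll":0},{"tx":0,"ty":0,"tz":0,"roll":0},{"tx":0,"ty":0,"tz":0,"roll":0},{"tx":0,"ty":0,"tz":0,"roll":0},{"tx":0,"ty":0,"tz":0,"roll":0}]'
python3 -c "
from h import *
s=ctrl.get_state();print(s['tcp_pos'],s['ft_force'],s['wrist_torque'])"
```

```text
time_s: 9.67
tcp_pos: [0.5083, -0.0366, 0.1453]
orientation: [0.554, -0.44, 0.553, 0.439]
ft_force: [-0.7, 0.9, 6.5]
grip_width: 0.0233
[ 0.50832576 -0.03663971  0.14525551] [-0.6950775   0.90524912  6.472412  ] [-0.00873686  0.32263776 -0.02531133]
time_s: 10.08
tcp_pos: [0.5084, -0.0369, 0.1438]
orientation: [0.554, -0.44, 0.554, 0.439]
ft_force: [1.6, -2.1, 4.8]
grip_width: 0.0229
[ 0.50844611 -0.03688349  0.14376909] [ 1.60295913 -2.09516369  4.8366105 ] [-0.89993758 -0.68871523 -0.00234127]
```

```bash

python3 -m inch '[{"tx":0,"ty":-0.4,"tz":-0.8,"roll":0},{"tx":0,"ty":0,"tz":0,"roll":2},{"tx":0,"ty":0,"tz":0,"roll":2},{"tx":0,"ty":0,"tz":0,"roll":2},{"tx":0,"ty":0,"tz":0,"roll":0}]'
python3 -c "
from h import *
s=ctrl.get_state();print(s['tcp_pos'],s['ft_force'],s['wrist_torque'])"
python3 -m inch '[{"tx":0,"ty":0,"tz":0,"roll":2},{"tx":0,"ty":0,"tz":0,"roll":2},{"tx":0,"ty":0,"tz":0,"roll":2},{"tx":0,"ty":0,"tz":0,"roll":2},{"tx":0,"ty":0,"tz":0,"roll":0}]'
python3 -c "
from h import *
s=ctrl.get_state();print(s['tcp_pos'],s['ft_force'],s['wrist_torque'])"
```

```text
time_s: 10.5
tcp_pos: [0.5083, -0.0377, 0.1436]
orientation: [0.577, -0.41, 0.577, 0.409]
ft_force: [2.3, -3.0, 6.0]
grip_width: 0.0233
[ 0.50829121 -0.03766447  0.14357525] [ 2.28109203 -3.02014638  6.00104121] [-0.79794573 -0.39551342  0.05808093]
time_s: 10.92
tcp_pos: [0.5082, -0.0378, 0.1435]
orientation: [0.604, -0.368, 0.604, 0.368]
ft_force: [1.4, -3.1, 4.6]
grip_width: 0.0231
[ 0.50820138 -0.03781338  0.14353215] [ 1.41826156 -3.09588734  4.56464685] [-1.01794757 -0.33617367  0.03393611]
```

```bash

python3 -m inch '[{"tx":0,"ty":-0.9,"tz":-0.7,"roll":0},{"tx":0,"ty":0,"tz":0,"roll":0},{"tx":0,"ty":0,"tz":0,"roll":0},{"tx":0,"ty":0,"tz":0,"roll":0},{"tx":0,"ty":0,"tz":0,"roll":0}]'
python3 -c "
from h import *
s=ctrl.get_state();print(s['tcp_pos'],s['ft_force'],s['wrist_torque'])"
python3 -m inch '[{"tx":0,"ty":0,"tz":0,"roll":2},{"tx":0,"ty":0,"tz":0,"roll":2},{"tx":0,"ty":0,"tz":0,"roll":2},{"tx":0,"ty":0,"tz":0,"roll":2},{"tx":0,"ty":0,"tz":0,"roll":0}]'
python3 -c "
from h import *
s=ctrl.get_state();print(s['tcp_pos'],s['ft_force'],s['wrist_torque'])"
```

```text
time_s: 11.33
tcp_pos: [0.5085, -0.0384, 0.1434]
orientation: [0.603, -0.369, 0.603, 0.369]
ft_force: [1.8, -0.1, 6.0]
grip_width: 0.0229
[ 0.50851556 -0.03837893  0.14344832] [ 1.79461416 -0.07645381  6.02977659] [-0.41460415 -0.08267922  0.01073232]
time_s: 11.75
tcp_pos: [0.5085, -0.0385, 0.1425]
orientation: [0.627, -0.325, 0.628, 0.326]
ft_force: [3.5, -1.8, -2.9]
grip_width: 0.023
[ 0.50847328 -0.0384964   0.14246118] [ 3.49247556 -1.83077537 -2.86118296] [-0.59042281 -0.91002977 -0.0732889 ]
```

Height and vertical force both dropped, so the flats are aligned. I'll ease it down.

```bash

python3 -m inch '[{"tx":1,"ty":-0.7,"tz":0.2,"roll":0},{"tx":1,"ty":0,"tz":0,"roll":0},{"tx":1,"ty":0,"tz":0,"roll":0},{"tx":0,"ty":0,"tz":0,"roll":0},{"tx":0,"ty":0,"tz":0,"roll":0}]'
python3 -c "
from h import *
s=ctrl.get_state();print(s['tcp_pos'],s['ft_force'],s['wrist_torque'])"
```

```text
time_s: 12.17
tcp_pos: [0.509, -0.0387, 0.1398]
orientation: [0.627, -0.326, 0.628, 0.326]
ft_force: [1.0, -1.1, -4.5]
grip_width: 0.0231
[ 0.50904326 -0.03869776  0.13984717] [ 0.9552482  -1.11132478 -4.46729223] [-0.47982246 -0.43091185  0.04381459]
```

```bash

python3 -m inch '[{"tx":2,"ty":-0.4,"tz":-0.1,"roll":0},{"tx":2,"ty":0,"tz":0,"roll":0},{"tx":2,"ty":0,"tz":0,"roll":0},{"tx":0,"ty":0,"tz":0,"roll":0},{"tx":0,"ty":0,"tz":0,"roll":0}]'
python3 -c "
from h import *
s=ctrl.get_state();print(s['tcp_pos'],s['ft_force'],s['wrist_torque'])"
python3 -m inch '[{"tx":1,"ty":0,"tz":0,"roll":0},{"tx":1,"ty":0,"tz":0,"roll":0},{"tx":1,"ty":0,"tz":0,"roll":0},{"tx":0,"ty":0,"tz":0,"roll":0},{"tx":0,"ty":0,"tz":0,"roll":0}]'
python3 -c "
from h import *
s=ctrl.get_state();print(s['tcp_pos'],s['ft_force'],s['wrist_torque'])"
```

```text
time_s: 12.58
tcp_pos: [0.5094, -0.039, 0.134]
orientation: [0.627, -0.326, 0.628, 0.326]
ft_force: [0.3, -0.6, -3.5]
grip_width: 0.0234
[ 0.50939099 -0.0389881   0.13397519] [ 0.29095    -0.60626615 -3.46600243] [-0.25085218 -0.03283388 -0.03219869]
time_s: 13.0
tcp_pos: [0.5095, -0.039, 0.1312]
orientation: [0.628, -0.326, 0.628, 0.326]
ft_force: [-0.8, -1.2, -3.7]
grip_width: 0.023
[ 0.50952767 -0.03902346  0.13116039] [-0.78097685 -1.19512203 -3.71966786] [-0.18803839  0.10870249  0.06364564]
```

```bash

python3 -m inch '[{"tx":1,"ty":0,"tz":0,"roll":0},{"tx":0,"ty":0,"tz":0,"roll":0},{"tx":1,"ty":0,"tz":0,"roll":0},{"tx":0,"ty":0,"tz":0,"roll":0},{"tx":0,"ty":0,"tz":0,"roll":0}]'
python3 -c "
from h import *
s=ctrl.get_state();print(s['tcp_pos'],s['ft_force'],s['wrist_torque'])"
python3 -m inch '[{"tx":0.5,"ty":0,"tz":0,"roll":0},{"tx":0,"ty":0,"tz":0,"roll":0},{"tx":0.5,"ty":0,"tz":0,"roll":0},{"tx":0,"ty":0,"tz":0,"roll":0},{"tx":0,"ty":0,"tz":0,"roll":0}]'
python3 -c "
from h import *
s=ctrl.get_state();print(s['tcp_pos'],s['ft_force'],s['wrist_torque'])"
```

```text
time_s: 13.42
tcp_pos: [0.5096, -0.039, 0.1292]
orientation: [0.628, -0.326, 0.628, 0.326]
ft_force: [-0.8, 0.1, -4.2]
grip_width: 0.0228
[ 0.50956467 -0.03904478  0.12916396] [-0.83085822  0.09115403 -4.20804513] [-0.14753217  0.05693347 -0.01625562]
time_s: 13.83
tcp_pos: [0.5097, -0.0391, 0.1286]
orientation: [0.628, -0.326, 0.627, 0.326]
ft_force: [-1.3, -0.4, 0.0]
grip_width: 0.023
[ 0.50970288 -0.03908706  0.12857991] [-1.30556484 -0.41436776  0.02289881] [-0.13654759  0.3645171  -0.00947923]
```

The key is seated: TCP z 128.6, which is the socket floor. Now I turn it clockwise.

```bash
cat > st.py <<'E'
from h import *
from scipy.spatial.transform import Rotation as R
s=ctrl.get_state();M=R.from_quat(s['orientation'],scalar_first=True).as_matrix()
print(s['tcp_pos'].round(4),s['ft_force'].round(1),s['wrist_torque'].round(2),'psi',np.degrees(np.arctan2(M[1,2],M[0,2])).round(1),'q6',np.degrees(s['joint_positions'][5]).round(1))
print('tool-frame x,y -> ty,tz per world axes:',M[:2,1].round(2),M[:2,2].round(2))
E
python3 -m inch '[{"tx":0,"ty":0,"tz":0,"roll":4},{"tx":0,"ty":0,"tz":0,"roll":4},{"tx":0,"ty":0,"tz":0,"roll":4},{"tx":0,"ty":0,"tz":0,"roll":4},{"tx":0,"ty":0,"tz":0,"roll":0}]'; python3 st.py
python3 -m inch '[{"tx":0,"ty":0,"tz":0,"roll":4},{"tx":0,"ty":0,"tz":0,"roll":4},{"tx":0,"ty":0,"tz":0,"roll":0},{"tx":0,"ty":0,"tz":0,"roll":0},{"tx":0,"ty":0,"tz":0,"roll":0}]'; python3 st.py
```

```text
time_s: 14.25
tcp_pos: [0.5094, -0.0393, 0.1286]
orientation: [0.667, -0.234, 0.667, 0.234]
ft_force: [-3.2, -1.6, 1.6]
grip_width: 0.0229
[ 0.5094 -0.0393  0.1286] [-3.2 -1.6  1.6] [-0.54  0.81  0.01] psi 38.7 q6 46.9
tool-frame x,y -> ty,tz per world axes: [-0.63  0.78] [0.78 0.63]
time_s: 14.67
tcp_pos: [0.5095, -0.0392, 0.1285]
orientation: [0.681, -0.189, 0.681, 0.189]
ft_force: [-5.1, -3.3, 3.5]
grip_width: 0.0232
[ 0.5095 -0.0392  0.1285] [-5.1 -3.3  3.5] [-0.89  1.36  0.05] psi 31.0 q6 54.6
tool-frame x,y -> ty,tz per world axes: [-0.52  0.86] [0.86 0.52]
```

```bash

python3 -m inch '[{"tx":-0.3,"ty":0,"tz":-0.8,"roll":0},{"tx":0,"ty":0,"tz":0,"roll":4},{"tx":0,"ty":0,"tz":0,"roll":4},{"tx":0,"ty":0,"tz":0,"roll":0},{"tx":0,"ty":0,"tz":0,"roll":0}]'; python3 st.py
python3 - <<'E'
from h import *
import pickle
a=shot('scene');w=shot('wrist');pickle.dump((a,w),open('c4.pkl','wb'))
im=np.zeros((600,800,3),np.uint8)
im[:420,:560]=w['frame'][:,:,::-1]
im[200:600,400:]=cv2.resize(a['frame'][140:220,205:285,::-1],None,fx=5,fy=5,interpolation=cv2.INTER_CUBIC)
cv2.imwrite('pics/r1.png',im)
E
```

```text
time_s: 15.08
tcp_pos: [0.509, -0.0395, 0.1286]
orientation: [0.693, -0.141, 0.693, 0.141]
ft_force: [-3.4, -2.6, 1.3]
grip_width: 0.0232
[ 0.509  -0.0395  0.1286] [-3.4 -2.6  1.3] [-0.57  0.91 -0.01] psi 23.0 q6 62.5
tool-frame x,y -> ty,tz per world axes: [-0.39  0.92] [0.92 0.39]
```

View pics/r1.png

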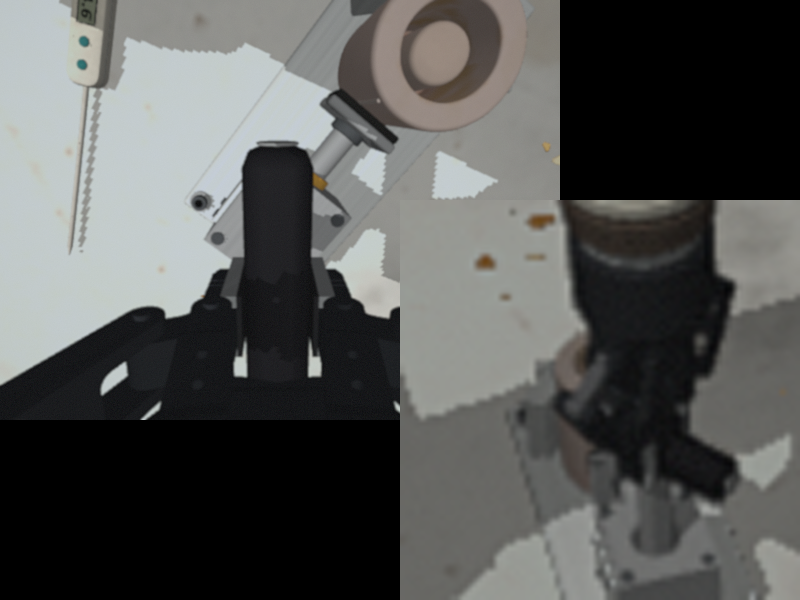

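The wrist view shows the pad at (360,120) advanced almost onto the mould and the handle still square between the fingers, so the cam is turning. I'll continue.

```bash

python3 -m inch '[{"tx":0,"ty":-0.1,"tz":-0.5,"roll":4},{"tx":0,"ty":0,"tz":0,"roll":4},{"tx":0,"ty":0,"tz":0,"roll":4},{"tx":0,"ty":0,"tz":0,"roll":0},{"tx":0,"ty":0,"tz":0,"roll":0}]'; python3 st.py
python3 -m inch '[{"tx":0,"ty":0,"tz":-0.3,"roll":4},{"tx":0,"ty":0,"tz":0,"roll":4},{"tx":0,"ty":0,"tz":0,"roll":4},{"tx":0,"ty":0,"tz":0,"roll":0},{"tx":0,"ty":0,"tz":0,"roll":0}]'; python3 st.py
```

```text
time_s: 15.6
tcp_pos: [0.5085, -0.0396, 0.1286]
orientation: [0.704, -0.068, 0.704, 0.068]
ft_force: [-2.9, -1.6, 0.7]
grip_width: 0.0231
[ 0.5085 -0.0396  0.1286] [-2.9 -1.6  0.7] [-0.34  0.8   0.02] psi 11.1 q6 74.5
tool-frame x,y -> ty,tz per world axes: [-0.19  0.98] [0.98 0.19]
time_s: 16.02
tcp_pos: [0.5082, -0.0397, 0.1285]
orientation: [0.707, 0.006, 0.707, -0.005]
ft_force: [-3.9, -0.7, 0.9]
grip_width: 0.0228
[ 0.5082 -0.0397  0.1285] [-3.9 -0.7  0.9] [-0.14  0.9  -0.01] psi -0.9 q6 86.4
tool-frame x,y -> ty,tz per world axes: [0.02 1.  ] [ 1.   -0.02]
```

```bash

python3 -m inch '[{"tx":0,"ty":0,"tz":-0.6,"roll":3},{"tx":0,"ty":0,"tz":0,"roll":3},{"tx":0,"ty":0,"tz":0,"roll":3},{"tx":0,"ty":0,"tz":0,"roll":0},{"tx":0,"ty":0,"tz":0,"roll":0}]'; python3 st.py
python3 - <<'E'
from h import *
import pickle
w=shot('wrist');pickle.dump(w,open('c5.pkl','wb'));w0=pickle.load(open('c3.pkl','rb'))[2]
im=np.zeros((600,800,3),np.uint8)
im[:,:400]=cv2.resize(w0['frame'][100:300,280:480,::-1],(400,400))[:400].repeat(1,0) if 0 else 0
im[:400,:400]=cv2.resize(w0['frame'][120:320,290:490,::-1],(400,400))
im[:420,400:]=w['frame'][:420,120:520,::-1]
cv2.imwrite('pics/r2.png',im)
E
```

```text
time_s: 16.43
tcp_pos: [0.5078, -0.0397, 0.1286]
orientation: [0.705, 0.061, 0.704, -0.061]
ft_force: [-1.3, -0.3, 0.3]
grip_width: 0.023
[ 0.5078 -0.0397  0.1286] [-1.3 -0.3  0.3] [-0.05  0.58  0.05] psi -9.9 q6 95.4
tool-frame x,y -> ty,tz per world axes: [0.17 0.99] [ 0.99 -0.17]
```

View pics/r2.png

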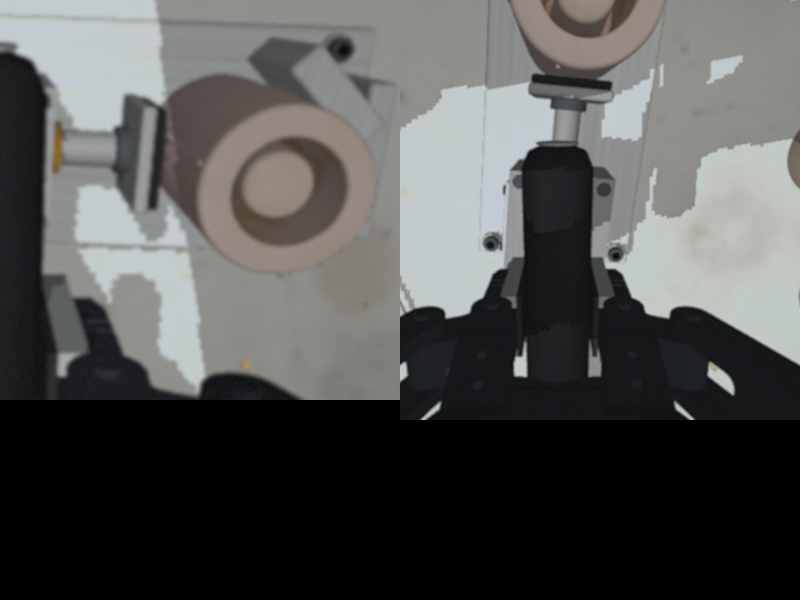

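```bash
python3 - <<'E'
from h import *
import pickle
w0=pickle.load(open('c3.pkl','rb'))[2];w=pickle.load(open('c5.pkl','rb'))
b=np.array([.508,-.039]);
d=np.array([-57,-210.6])+np.array([-58.6,-217.2]);d=-d/np.linalg.norm(d);print(d)
for z in(.05,.058,.066):
  for n,c,p in(('before',w0,[(371,168.5),(368.5,224)]),('now',w,[(253,76),(332,83)])):
    P=[atz(c,*q,z)[:2] for q in p]
    print(z,n,'width',np.linalg.norm(P[0]-P[1]).round(4),'along',[((q-b)@d).round(4) for q in P])
E
```

```text
[0.26086355 0.96537568]
0.05 before width 0.0498 along [np.float64(0.0806), np.float64(0.0835)]
0.05 now width 0.045 along [np.float64(0.0847), np.float64(0.085)]
0.058 before width 0.0486 along [np.float64(0.0786), np.float64(0.0813)]
0.058 now width 0.0434 along [np.float64(0.0839), np.float64(0.0843)]
0.066 before width 0.0473 along [np.float64(0.0765), np.float64(0.0792)]
0.066 now width 0.0418 along [np.float64(0.0832), np.float64(0.0836)]
```

The pad has moved forward by about 4 mm, so the cam is being driven. I'll go on in small turns until the torque rises.

```bash

python3 -m inch '[{"tx":0,"ty":0,"tz":-0.3,"roll":3},{"tx":0,"ty":0,"tz":0,"roll":3},{"tx":0,"ty":0,"tz":0,"roll":3},{"tx":0,"ty":0,"tz":0,"roll":0},{"tx":0,"ty":0,"tz":0,"roll":0}]'; python3 st.py
python3 -m inch '[{"tx":0,"ty":0,"tz":0,"roll":2},{"tx":0,"ty":0,"tz":0,"roll":0},{"tx":0,"ty":0,"tz":0,"roll":2},{"tx":0,"ty":0,"tz":0,"roll":0},{"tx":0,"ty":0,"tz":0,"roll":0}]'; python3 st.py
```

```text
time_s: 16.9
tcp_pos: [0.5074, -0.0397, 0.1286]
orientation: [0.698, 0.116, 0.697, -0.116]
ft_force: [-1.5, -0.1, 0.4]
grip_width: 0.0231
[ 0.5074 -0.0397  0.1286] [-1.5 -0.1  0.4] [0.07 0.48 0.03] psi -18.9 q6 104.5
tool-frame x,y -> ty,tz per world axes: [0.32 0.95] [ 0.95 -0.32]
time_s: 17.32
tcp_pos: [0.5073, -0.0396, 0.1286]
orientation: [0.693, 0.141, 0.693, -0.141]
ft_force: [-2.3, 0.5, 0.4]
grip_width: 0.023
[ 0.5073 -0.0396  0.1286] [-2.3  0.5  0.4] [0.2  0.48 0.23] psi -23.0 q6 108.5
tool-frame x,y -> ty,tz per world axes: [0.39 0.92] [ 0.92 -0.39]
```

```bash

python3 -m inch '[{"tx":0,"ty":0,"tz":0,"roll":1},{"tx":0,"ty":0,"tz":0,"roll":0},{"tx":0,"ty":0,"tz":0,"roll":0},{"tx":0,"ty":0,"tz":0,"roll":0},{"tx":0,"ty":0,"tz":0,"roll":0}]'; python3 st.py
python3 -m inch '[{"tx":0,"ty":0,"tz":0,"roll":1},{"tx":0,"ty":0,"tz":0,"roll":0},{"tx":0,"ty":0,"tz":0,"roll":0},{"tx":0,"ty":0,"tz":0,"roll":0},{"tx":0,"ty":0,"tz":0,"roll":0}]'; python3 st.py
```

```text
time_s: 17.73
tcp_pos: [0.5073, -0.0397, 0.1286]
orientation: [0.692, 0.148, 0.692, -0.148]
ft_force: [-1.9, 1.2, 0.4]
grip_width: 0.0233
[ 0.5073 -0.0397  0.1286] [-1.9  1.2  0.4] [0.25 0.55 0.39] psi -24.1 q6 109.6
tool-frame x,y -> ty,tz per world axes: [0.41 0.91] [ 0.91 -0.41]
time_s: 18.15
tcp_pos: [0.5073, -0.0397, 0.1286]
orientation: [0.69, 0.154, 0.69, -0.154]
ft_force: [-1.8, 1.0, 0.2]
grip_width: 0.0231
[ 0.5073 -0.0397  0.1286] [-1.8  1.   0.2] [0.4  0.54 0.53] psi -25.1 q6 110.6
tool-frame x,y -> ty,tz per world axes: [0.42 0.91] [ 0.91 -0.42]
```

```bash

python3 -m inch '[{"tx":0,"ty":0,"tz":0,"roll":1},{"tx":0,"ty":0,"tz":0,"roll":0},{"tx":0,"ty":0,"tz":0,"roll":0},{"tx":0,"ty":0,"tz":0,"roll":0},{"tx":0,"ty":0,"tz":0,"roll":0}]'; python3 st.py
python3 -m inch '[{"tx":0,"ty":0,"tz":-0.4,"roll":-2},{"tx":0,"ty":0,"tz":0,"roll":-2},{"tx":0,"ty":0,"tz":0,"roll":-2},{"tx":0,"ty":0,"tz":0,"roll":0},{"tx":0,"ty":0,"tz":0,"roll":0}]'; python3 st.py
python3 -m inch '[{"tx":-2,"ty":0,"tz":0,"roll":0},{"tx":-2,"ty":0,"tz":0,"roll":0},{"tx":-2,"ty":0,"tz":0,"roll":0},{"tx":-2,"ty":0,"tz":0,"roll":0},{"tx":0,"ty":0,"tz":0,"roll":0}]'; python3 st.py
```

```text
time_s: 18.57
tcp_pos: [0.5073, -0.0398, 0.1286]
orientation: [0.689, 0.16, 0.689, -0.16]
ft_force: [-1.9, 1.4, 0.1]
grip_width: 0.0231
[ 0.5073 -0.0398  0.1286] [-1.9  1.4  0.1] [0.4  0.59 0.57] psi -26.1 q6 111.6
tool-frame x,y -> ty,tz per world axes: [0.44 0.9 ] [ 0.9  -0.44]
time_s: 18.98
tcp_pos: [0.5072, -0.0397, 0.1286]
orientation: [0.696, 0.124, 0.696, -0.124]
ft_force: [0.7, 0.0, -1.5]
grip_width: 0.0231
[ 0.5072 -0.0397  0.1286] [ 0.7  0.  -1.5] [0.15 0.06 0.12] psi -20.2 q6 105.7
tool-frame x,y -> ty,tz per world axes: [0.35 0.94] [ 0.94 -0.35]
time_s: 19.4
tcp_pos: [0.506, -0.0396, 0.1322]
orientation: [0.694, 0.124, 0.698, -0.124]
ft_force: [5.5, 0.3, -32.7]
grip_width: 0.0228
[ 0.506  -0.0396  0.1322] [  5.5   0.3 -32.7] [-0.05 -1.89  0.2 ] psi -20.2 q6 105.7
tool-frame x,y -> ty,tz per world axes: [0.34 0.94] [ 0.94 -0.34]
```

The 33 N pull means the flats are still jammed. I'll relax the lift, back the turn off into the socket's play of about 9°, then try again.

```bash

python3 -m inch '[{"tx":4,"ty":0,"tz":0,"roll":0},{"tx":0,"ty":0,"tz":0,"roll":-2},{"tx":0,"ty":0,"tz":0,"roll":-1},{"tx":0,"ty":0,"tz":0,"roll":0},{"tx":0,"ty":0,"tz":0,"roll":0}]'; python3 st.py
```

```text
time_s: 19.82
tcp_pos: [0.5066, -0.0396, 0.1321]
orientation: [0.699, 0.106, 0.7, -0.106]
ft_force: [0.2, 0.1, -11.0]
grip_width: 0.0229
[ 0.5066 -0.0396  0.1321] [  0.2   0.1 -11. ] [ 0.16 -0.05  0.12] psi -17.2 q6 102.7
tool-frame x,y -> ty,tz per world axes: [0.3  0.96] [ 0.96 -0.3 ]
```

```bash

python3 -m inch '[{"tx":0,"ty":0,"tz":0,"roll":-2},{"tx":0,"ty":0,"tz":0,"roll":0},{"tx":0,"ty":0,"tz":0,"roll":0},{"tx":0,"ty":0,"tz":0,"roll":0},{"tx":0,"ty":0,"tz":0,"roll":0}]'; python3 st.py
python3 -m inch '[{"tx":-1,"ty":0,"tz":0,"roll":0},{"tx":0,"ty":0,"tz":0,"roll":0},{"tx":-1,"ty":0,"tz":0,"roll":0},{"tx":0,"ty":0,"tz":0,"roll":0},{"tx":0,"ty":0,"tz":0,"roll":0}]'; python3 st.py
```

```text
time_s: 20.23
tcp_pos: [0.5069, -0.0396, 0.1329]
orientation: [0.701, 0.093, 0.701, -0.093]
ft_force: [-1.5, 0.9, -2.4]
grip_width: 0.0227
[ 0.5069 -0.0396  0.1329] [-1.5  0.9 -2.4] [0.14 0.63 0.  ] psi -15.2 q6 100.7
tool-frame x,y -> ty,tz per world axes: [0.26 0.97] [ 0.97 -0.26]
time_s: 20.65
tcp_pos: [0.507, -0.0396, 0.1347]
orientation: [0.701, 0.093, 0.701, -0.093]
ft_force: [-1.8, 0.7, -3.3]
grip_width: 0.0232
[ 0.507  -0.0396  0.1347] [-1.8  0.7 -3.3] [ 0.12  0.6  -0.03] psi -15.1 q6 100.7
tool-frame x,y -> ty,tz per world axes: [0.26 0.97] [ 0.97 -0.26]
```

Free now, with only the key's weight left on the wrist. Drawing it out.

```bash

python3 -m inch '[{"tx":-3,"ty":0,"tz":-0.4,"roll":0},{"tx":-4,"ty":0,"tz":0,"roll":0},{"tx":-5,"ty":0,"tz":0,"roll":0},{"tx":-5,"ty":0,"tz":0,"roll":0},{"tx":0,"ty":0,"tz":0,"roll":0}]'; python3 st.py
python3 -m inch '[{"tx":-10,"ty":0,"tz":0,"roll":0},{"tx":-10,"ty":0,"tz":0,"roll":0},{"tx":-15,"ty":0,"tz":0,"roll":0},{"tx":-20,"ty":0,"tz":0,"roll":0},{"tx":-20,"ty":0,"tz":0,"roll":0}]'
python3 -m inch '[{"tx":-30,"ty":0,"tz":0,"roll":-7},{"tx":-20,"ty":0,"tz":0,"roll":-7},{"tx":0,"ty":0,"tz":0,"roll":-7},{"tx":0,"ty":0,"tz":0,"roll":-7},{"tx":0,"ty":0,"tz":0,"roll":-7}]'
python3 -m inch '[{"tx":0,"ty":0,"tz":0,"roll":-7},{"tx":0,"ty":0,"tz":0,"roll":-7},{"tx":0,"ty":0,"tz":0,"roll":-7},{"tx":0,"ty":0,"tz":0,"roll":-7},{"tx":0,"ty":0,"tz":0,"roll":-7}]' >/dev/null
python3 -m inch '[{"tx":0,"ty":0,"tz":0,"roll":-7},{"tx":0,"ty":0,"tz":0,"roll":-7},{"tx":0,"ty":0,"tz":0,"roll":-7},{"tx":0,"ty":0,"tz":0,"roll":0},{"tx":0,"ty":0,"tz":0,"roll":0}]'; python3 st.py
```

```text
time_s: 21.07
tcp_pos: [0.5073, -0.0395, 0.1532]
orientation: [0.702, 0.093, 0.7, -0.093]
ft_force: [-0.2, -0.2, -2.9]
grip_width: 0.0228
[ 0.5073 -0.0395  0.1532] [-0.2 -0.2 -2.9] [ 0.   -0.02 -0.05] psi -15.1 q6 100.7
tool-frame x,y -> ty,tz per world axes: [0.26 0.97] [ 0.97 -0.26]
time_s: 21.48
tcp_pos: [0.5064, -0.0395, 0.2281]
orientation: [0.701, 0.093, 0.701, -0.093]
ft_force: [-0.1, -0.0, -3.3]
grip_width: 0.0229
time_s: 21.9
tcp_pos: [0.5068, -0.0395, 0.2781]
orientation: [0.697, -0.124, 0.696, 0.124]
ft_force: [-0.1, -0.3, -4.5]
grip_width: 0.0231
time_s: 22.73
tcp_pos: [0.5066, -0.0395, 0.2773]
orientation: [0.559, -0.434, 0.558, 0.433]
ft_force: [-0.1, 0.0, -3.2]
grip_width: 0.0233
[ 0.5066 -0.0395  0.2773] [-0.1  0.  -3.2] [-0.02  0.    0.02] psi 75.6 q6 9.9
tool-frame x,y -> ty,tz per world axes: [-0.97  0.25] [0.25 0.97]
```

```bash

python3 -m inch '[{"tx":0,"ty":-12,"tz":-35,"roll":0},{"tx":0,"ty":-12,"tz":-35,"roll":0},{"tx":0,"ty":-12,"tz":-35,"roll":0},{"tx":0,"ty":-12,"tz":-35,"roll":0},{"tx":0,"ty":-12,"tz":-35,"roll":0}]' >/dev/null
python3 -m inch '[{"tx":0,"ty":-12,"tz":-35,"roll":0},{"tx":0,"ty":-12,"tz":-35,"roll":0},{"tx":0,"ty":-12,"tz":-35,"roll":0},{"tx":0,"ty":-12,"tz":-35,"roll":0},{"tx":0,"ty":-12,"tz":-35,"roll":0}]' >/dev/null
python3 -m inch '[{"tx":20,"ty":0,"tz":0,"roll":0},{"tx":20,"ty":0,"tz":0,"roll":0},{"tx":20,"ty":0,"tz":0,"roll":0},{"tx":15,"ty":0,"tz":0,"roll":0},{"tx":0,"ty":0,"tz":0,"roll":0}]'; python3 st.py
python3 - <<'E'
from h import *
import pickle
a=shot('scene');t=shot('top');pickle.dump((a,t),open('c6.pkl','wb'))
p=ctrl.get_state()['tcp_pos'];print('tip px',proj(a,p+[-.002,.0005,-.1106]),'hole',proj(a,[.5345,-.4075,.062]))
im=np.zeros((600,800,3),np.uint8)
im[:480,:480]=cv2.resize(a['frame'][220:340,290:410,::-1],None,fx=4,fy=4,interpolation=cv2.INTER_CUBIC)
im[:300,480:780]=cv2.resize(t['frame'][170:270,210:310,::-1],None,fx=3,fy=3,interpolation=cv2.INTER_CUBIC)
im[300:600,480:780]=cv2.resize(t['frame'][160:260,330:430,::-1],None,fx=3,fy=3,interpolation=cv2.INTER_CUBIC)
cv2.imwrite('pics/p1.png',im)
E
```

```text
time_s: 23.98
tcp_pos: [0.5366, -0.4077, 0.1977]
orientation: [0.558, -0.432, 0.559, 0.435]
ft_force: [0.3, 0.5, -4.3]
grip_width: 0.0232
[ 0.5366 -0.4077  0.1977] [ 0.3  0.5 -4.3] [ 0.03  0.02 -0.01] psi 75.6 q6 -22.9
tool-frame x,y -> ty,tz per world axes: [-0.97  0.25] [0.25 0.97]
tip px [[342.48255079 293.29843234]] hole [[340.83043696 299.33738125]]
```

View pics/p1.png

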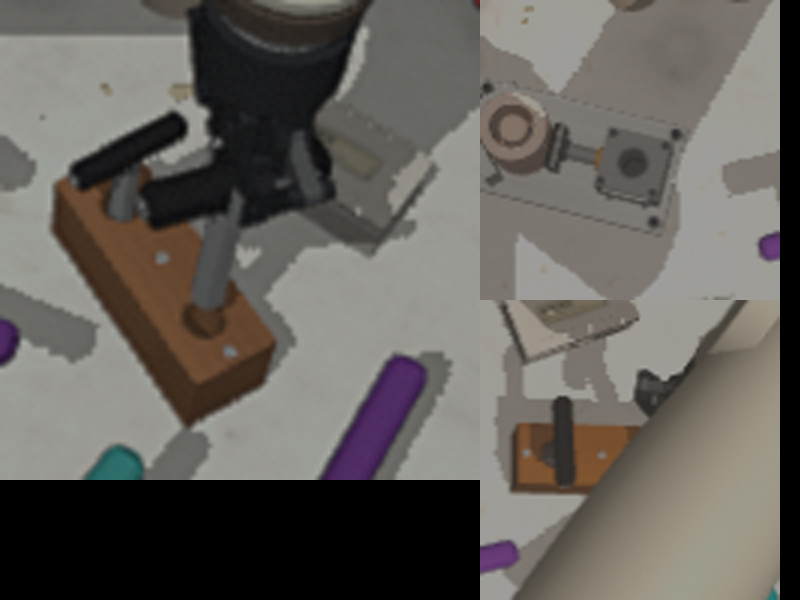

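The scene view shows the tip at (342.5,297) above the free hole at (341,299.7), on the predicted line. The top view shows the pad now against the mould. I'll lower the key into the hole with force checks.

```bash

python3 -m inch '[{"tx":8,"ty":0,"tz":0,"roll":0},{"tx":7,"ty":0,"tz":0,"roll":0},{"tx":5,"ty":0,"tz":0,"roll":0},{"tx":3,"ty":0,"tz":0,"roll":0},{"tx":0,"ty":0,"tz":0,"roll":0}]'; python3 st.py
python3 -m inch '[{"tx":2,"ty":0,"tz":0,"roll":0},{"tx":2,"ty":0,"tz":0,"roll":0},{"tx":2,"ty":0,"tz":0,"roll":0},{"tx":2,"ty":0,"tz":0,"roll":0},{"tx":0,"ty":0,"tz":0,"roll":0}]'; python3 st.py
```

```text
time_s: 24.5
tcp_pos: [0.5373, -0.408, 0.1777]
orientation: [0.558, -0.434, 0.558, 0.435]
ft_force: [0.2, 0.1, -3.3]
grip_width: 0.0229
[ 0.5373 -0.408   0.1777] [ 0.2  0.1 -3.3] [-0.04  0.04 -0.02] psi 75.9 q6 -23.1
tool-frame x,y -> ty,tz per world axes: [-0.97  0.24] [0.24 0.97]
time_s: 24.92
tcp_pos: [0.5374, -0.4081, 0.1701]
orientation: [0.558, -0.435, 0.558, 0.435]
ft_force: [-0.5, 0.1, -3.6]
grip_width: 0.023
[ 0.5374 -0.4081  0.1701] [-0.5  0.1 -3.6] [ 0.06  0.01 -0.02] psi 75.9 q6 -23.1
tool-frame x,y -> ty,tz per world axes: [-0.97  0.24] [0.24 0.97]
```

```bash

python3 -m inch '[{"tx":3,"ty":0.9,"tz":0,"roll":0},{"tx":3,"ty":0,"tz":0,"roll":0},{"tx":3,"ty":0,"tz":0,"roll":0},{"tx":3,"ty":0,"tz":0,"roll":0},{"tx":0,"ty":0,"tz":0,"roll":0}]'; python3 st.py
python3 -m inch '[{"tx":4,"ty":0,"tz":0,"roll":0},{"tx":4,"ty":0,"tz":0,"roll":0},{"tx":4,"ty":0,"tz":0,"roll":0},{"tx":4,"ty":0,"tz":0,"roll":0},{"tx":0,"ty":0,"tz":0,"roll":0}]'; python3 st.py
```

```text
time_s: 25.33
tcp_pos: [0.5364, -0.4078, 0.1576]
orientation: [0.558, -0.434, 0.558, 0.435]
ft_force: [0.6, 0.2, -4.1]
grip_width: 0.0223
[ 0.5364 -0.4078  0.1576] [ 0.6  0.2 -4.1] [0.05 0.02 0.01] psi 75.9 q6 -23.1
tool-frame x,y -> ty,tz per world axes: [-0.97  0.24] [0.24 0.97]
time_s: 25.75
tcp_pos: [0.5363, -0.4077, 0.1413]
orientation: [0.558, -0.434, 0.558, 0.435]
ft_force: [-0.8, -0.0, -3.3]
grip_width: 0.0231
[ 0.5363 -0.4077  0.1413] [-0.8 -0.  -3.3] [ 0.   -0.02  0.  ] psi 75.9 q6 -23.1
tool-frame x,y -> ty,tz per world axes: [-0.97  0.24] [0.24 0.97]
```

Clean entry. I'll lower the rest of the way to the floor (expected at TCP ≈118.6).

```bash

python3 -m inch '[{"tx":4,"ty":0,"tz":0,"roll":0},{"tx":4,"ty":0,"tz":0,"roll":0},{"tx":4,"ty":0,"tz":0,"roll":0},{"tx":3,"ty":0,"tz":0,"roll":0},{"tx":0,"ty":0,"tz":0,"roll":0}]'; python3 st.py
python3 -m inch '[{"tx":2,"ty":0,"tz":0,"roll":0},{"tx":1,"ty":0,"tz":0,"roll":0},{"tx":1,"ty":0,"tz":0,"roll":0},{"tx":1,"ty":0,"tz":0,"roll":0},{"tx":0,"ty":0,"tz":0,"roll":0}]'; python3 st.py
```

```text
time_s: 26.17
tcp_pos: [0.5364, -0.4078, 0.1266]
orientation: [0.558, -0.434, 0.558, 0.435]
ft_force: [-0.0, 0.6, -3.6]
grip_width: 0.0231
[ 0.5364 -0.4078  0.1266] [-0.   0.6 -3.6] [-0.01  0.06 -0.05] psi 75.9 q6 -23.1
tool-frame x,y -> ty,tz per world axes: [-0.97  0.24] [0.24 0.97]
time_s: 26.58
tcp_pos: [0.5366, -0.4079, 0.1224]
orientation: [0.558, -0.435, 0.558, 0.435]
ft_force: [0.1, -0.4, -3.4]
grip_width: 0.023
[ 0.5366 -0.4079  0.1224] [ 0.1 -0.4 -3.4] [-0.   -0.01 -0.01] psi 75.9 q6 -23.1
tool-frame x,y -> ty,tz per world axes: [-0.97  0.24] [0.24 0.97]
```

```bash

python3 -m inch '[{"tx":1,"ty":0,"tz":0,"roll":0},{"tx":1,"ty":0,"tz":0,"roll":0},{"tx":0.5,"ty":0,"tz":0,"roll":0},{"tx":0,"ty":0,"tz":0,"roll":0},{"tx":0,"ty":0,"tz":0,"roll":0}]'; python3 st.py
python3 -m inch '[{"tx":0.5,"ty":0,"tz":0,"roll":0},{"tx":0,"ty":0,"tz":0,"roll":0},{"tx":0.5,"ty":0,"tz":0,"roll":0},{"tx":0,"ty":0,"tz":0,"roll":0},{"tx":0,"ty":0,"tz":0,"roll":0}]'; python3 st.py
```

```text
time_s: 27.0
tcp_pos: [0.5366, -0.408, 0.1201]
orientation: [0.558, -0.435, 0.558, 0.435]
ft_force: [0.0, 0.1, -4.5]
grip_width: 0.0229
[ 0.5366 -0.408   0.1201] [ 0.   0.1 -4.5] [ 0.02  0.03 -0.04] psi 75.9 q6 -23.1
tool-frame x,y -> ty,tz per world axes: [-0.97  0.24] [0.24 0.97]
time_s: 27.42
tcp_pos: [0.5366, -0.4079, 0.1191]
orientation: [0.558, -0.435, 0.558, 0.435]
ft_force: [-0.1, 0.3, -3.4]
grip_width: 0.0232
[ 0.5366 -0.4079  0.1191] [-0.1  0.3 -3.4] [ 0.01  0.04 -0.02] psi 75.9 q6 -23.1
tool-frame x,y -> ty,tz per world axes: [-0.97  0.24] [0.24 0.97]
```

```bash

python3 -m inch '[{"tx":0.5,"ty":0,"tz":0,"roll":0},{"tx":0,"ty":0,"tz":0,"roll":0},{"tx":0.5,"ty":0,"tz":0,"roll":0},{"tx":0,"ty":0,"tz":0,"roll":0},{"tx":0,"ty":0,"tz":0,"roll":0}]'; python3 st.py
python3 -m inch '[{"tx":0,"ty":0,"tz":0,"roll":0},{"tx":0,"ty":0,"tz":0,"roll":0},{"tx":0,"ty":0,"tz":0,"roll":0},{"tx":0,"ty":0,"tz":0,"roll":0},{"tx":0,"ty":0,"tz":0,"roll":0}]' 1
python3 -m inch '[{"tx":0,"ty":0,"tz":0,"roll":0},{"tx":0,"ty":0,"tz":0,"roll":0},{"tx":-10,"ty":0,"tz":0,"roll":0},{"tx":-20,"ty":0,"tz":0,"roll":0},{"tx":-20,"ty":0,"tz":0,"roll":0}]'
python3 -m inch '[{"tx":-30,"ty":0,"tz":0,"roll":0},{"tx":-30,"ty":0,"tz":0,"roll":0},{"tx":-20,"ty":0,"tz":0,"roll":0},{"tx":0,"ty":35,"tz":0,"roll":0},{"tx":0,"ty":35,"tz":0,"roll":0}]'
python3 - <<'E'
from h import *
a=shot('scene');w=shot('wrist');t=shot('top')
im=np.zeros((600,800,3),np.uint8)
im[:420,:560]=w['frame'][:,:,::-1]
im[300:600,400:]=cv2.resize(a['frame'][225:325,280:413,::-1],(400,300),interpolation=cv2.INTER_CUBIC)
im[420:600,:400]=cv2.resize(t['frame'][170:270,190:412,::-1],(400,180),interpolation=cv2.INTER_CUBIC)
cv2.imwrite('pics/e1.png',im)
E
```

```text
time_s: 27.83
tcp_pos: [0.5368, -0.4081, 0.1188]
orientation: [0.558, -0.435, 0.558, 0.434]
ft_force: [-0.8, 0.4, 3.8]
grip_width: 0.0231
[ 0.5368 -0.4081  0.1188] [-0.8  0.4  3.8] [ 0.23  0.11 -0.07] psi 75.9 q6 -23.1
tool-frame x,y -> ty,tz per world axes: [-0.97  0.24] [0.24 0.97]
time_s: 28.25
tcp_pos: [0.5366, -0.408, 0.118]
orientation: [0.558, -0.435, 0.558, 0.435]
ft_force: [-0.9, -0.0, -0.4]
grip_width: 0.0818
time_s: 28.67
tcp_pos: [0.5362, -0.4077, 0.1687]
orientation: [0.558, -0.434, 0.558, 0.435]
ft_force: [-0.0, 0.6, 0.1]
grip_width: 0.0854
time_s: 29.08
tcp_pos: [0.4702, -0.3918, 0.2487]
orientation: [0.558, -0.436, 0.557, 0.434]
ft_force: [0.3, 0.1, 0.4]
grip_width: 0.0853
```

View pics/e1.png

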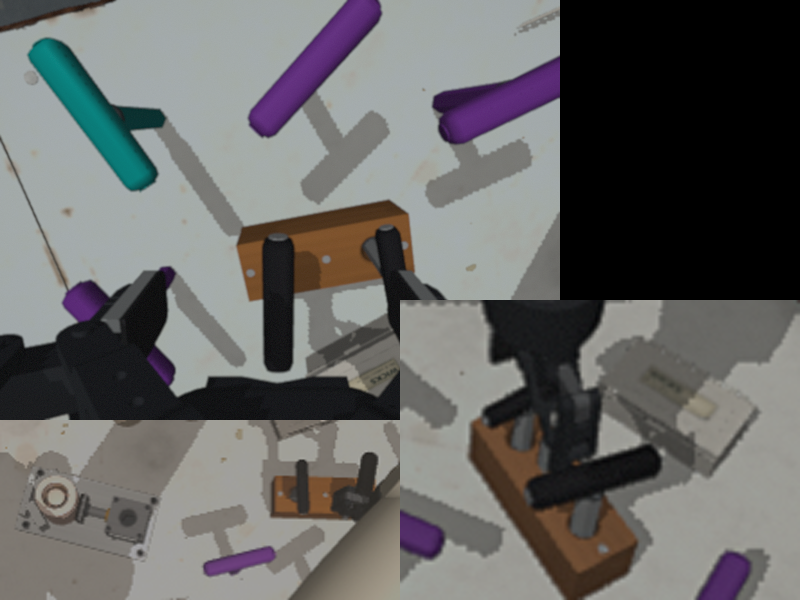

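The key stands upright in its hole and the small key is unmoved. One last check on whether the cam is really at its stop: I'll compare the pad with its starting position.

```bash
python3 - <<'E'
from h import *
import pickle
t0=pickle.load(open('c0.pkl','rb'))[1];t=shot('top')
d=np.array([.2609,.9654]);n=np.array([.9654,-.2609]);b=np.array([.508,-.039])
def rect(c,z):
    # 0.25mm/px: along clamp y (cols) from -45 to 175, lateral +-60 rows
    A,L=np.meshgrid(np.arange(-45,175,.28),np.arange(-56,56,.28))
    X=b+(A[...,None]*d+L[...,None]*n)/1000
    uv=proj(c,np.c_[X.reshape(-1,2),np.full(A.size,z)]).reshape(*A.shape,2).astype(np.float32)
    return cv2.remap(c['frame'],uv[...,0],uv[...,1],cv2.INTER_CUBIC)[:,:,::-1]
for z in(.056,):
    i0,i1=rect(t0,z),rect(t,z)
    for (nm,a0,a1,l0,l1) in(('pad',50,95,-26,26),('housing',-30,30,-30,30)):
        y0,y1=int((l0+56)/.28),int((l1+56)/.28);x0,x1=int((a0+45)/.28),int((a1+45)/.28)
        r=cv2.matchTemplate(i1,np.ascontiguousarray(i0[y0:y1,x0:x1]),cv2.TM_CCOEFF_NORMED)
        _,m,_,p=cv2.minMaxLoc(r);print(nm,'shift mm along/lat',(p[0]-x0)*.28,(p[1]-y0)*.28,m)
    im=np.vstack([i0[60:340],i1[60:340]]);print(im.shape);cv2.imwrite('pics/f1.png',im)
E
```

```text
pad shift mm along/lat 3.9200000000000004 -1.4000000000000001 0.7827541828155518
housing shift mm along/lat 0.8400000000000001 0.56 0.825386106967926
(560, 786, 3)
```

View pics/f1.png

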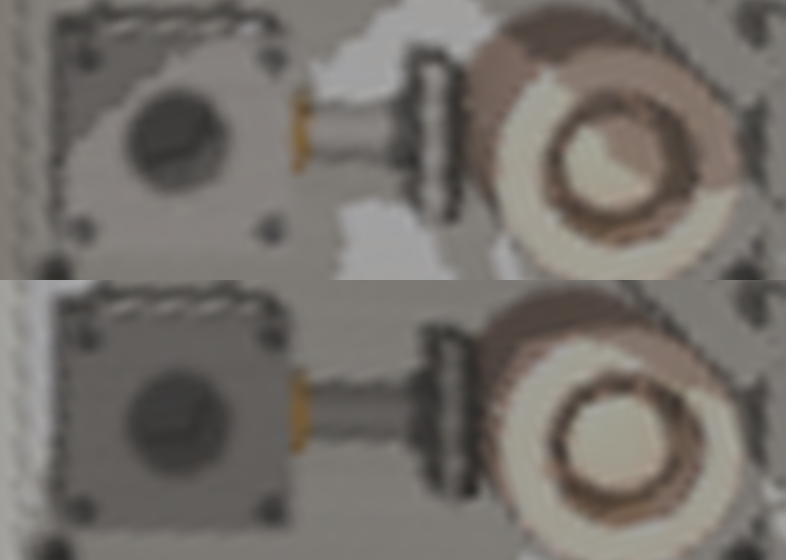

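The pad has gone forward about 4 mm and pressed the mould against the V-block. The remaining cam travel is taken up by the sprung plunger, which fits contact after 3–6 mm. The moment held at rest climbed to 0.57 N m after about 76° of turn, which fits the stop at 74.5° plus play. The robot is clear, so I'm handing in.

```bash
python3 -c "
from plant import ctrl
s=ctrl.get_state();print(s['time_s'],s['tcp_pos'],s['ft_force']);print(ctrl.job_done())"
```

```text
29.2833 [ 0.46816406 -0.3908209   0.24938198] [ 0.37743443 -1.32039734  0.17667081]
the job is handed in; nothing more can be done
None
```

The mould is clamped and the big key is back upright in its own rack hole. I handed the job in at 29.3 s with the gripper clear of everything. I did not see the cam's angle directly; that it is at its stop is inferred from torque, turn angle and pad travel.

- **Key:** I took the larger black key from the rack's −y hole and lowered it into the bore with under 10 N. After about 22° of turning it dropped into the socket, down to the floor 48 mm below the mouth.
- **Clamping:** I turned it about 81° clockwise. The moment held at rest began to rise near 76° and reached 0.57 N m, so I stopped there. That is above the 0.16–0.3 N m the cam needs, and the stop is at 74.5° plus some play.
- **Pad:** Before-and-after pictures show the pad moved about 4 mm and the mould now against it. The cam drives it 10 mm, and I take the rest as absorbed by the sprung plunger.
- **Torque readings:** During the turn the wrist showed almost no moment when the arm was at rest, so those readings did not confirm that the cam was turning.
- **Drawing out:** The first pull jammed and put 33 N upward on the key. I eased off and turned back about 11° in all, which should be within the arm's give and the socket's 9° play, and it came out freely. I saw no reverse moment large enough to turn the cam back, but I did not check the cam's position afterwards.
- **End state:** The final pictures show the big key upright in its hole, and the small key and look-alikes where they were.

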